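# Salvage the metal cup and scrap the rejected candle holder

### The job

One of the three wooden candle holders is a reject, sprayed red around the top. First lift the metal cup out of it and stand the cup upright, mouth up, on the floor of the shallow aluminium tray; then drop the empty reject holder into the orange scrap crate. Leave the two good holders with their cups, and the cup already in the tray, standing where they are.

Things in the scene. Friction and masses are not known exactly. Their poses are not given: they have to be found in the camera images.
- reject: Rejected candle holder: loose pine block 60 x 60 x 50 mm high, about 90 g, any yaw. The edge of its top and upper 15 mm of its sides are sprayed red. Bore in the top centre 41 mm across, 20 mm deep (its floor 30 mm above the underside). Origin: centre of the underside, z up, x and y square to the sides. One of a row of three on the bench, any of them, centres over 110 mm apart.
- reject_center (a point): Middle of the rejected block, 25 mm above its underside.
- cup: The metal cup standing in the reject's bore: steel, round, 38 mm outside diameter, 34 mm high, walls and bottom 3 mm, 50 g, open at the top. Loose in the bore (1.5 mm play all round); its upper 14 mm stand out above the block's top. Origin: centre of its underside; z towards its mouth.
- good_a: A good candle holder: the same block without red paint, with its own cup; to be left alone. Origin: centre of the underside.
- good_b: The other good candle holder, likewise.
- cup_a: The cup standing in good_a's bore, same make as cup; to be left alone. Origin: centre of its underside.
- cup_b: The cup standing in good_b's bore, likewise.
- cup_stored: A cup of the same make that already stands upright in the tray, anywhere along the middle of its length (y of the tray up to 60 mm either side of the middle, x within 12 mm of it); to be left standing. Origin: centre of its underside.
- tray_in (a point): Centre of the inner floor of the shallow open aluminium tray, 4 mm above the bench. The tray is fixed, 130 mm (its x) by 200 mm (its y) outside, walls 4 mm thick, rim 20 mm above the bench (16 mm above this point). x and y along its sides. It stands to the left or the right of the robot, the crate on the other side.
- crate_in (a point): Centre of the inner floor of the open orange scrap crate, 6 mm above the bench. The crate is fixed, 170 mm (its x) by 210 mm (its y) outside, walls 6 mm thick, rim 75 mm above the bench (69 mm above this point). x and y along its sides.
- offcut: A loose wooden offcut, 22 x 70 x 15 mm, lying in the crate near its -x wall; it does not matter where it ends up in the crate. Origin: centre of its underside.
Things that resemble listed ones, but are neither listed nor needed, are in the scene too. Leave any blue or turquoise look-alike of the reject alone. Of the things shaped like the part that bears tray_in, the aluminium one is meant.

How it is judged:
By the outcome, as a careful person would: the job done as asked, in the order asked, and still so for the second after the job is handed in, with the robot touching nothing.
It also fails if it takes over 61 s, if anything falls off the work surface, if the arm or the gripper's body presses on something with over 40 N, if the wrist force passes 120 N, or if a joint passes its speed limit or range.

### The arm

A 6-joint arm with a two-finger parallel gripper is mounted at the origin on the work surface. World frame = base frame: x ahead of the robot, y to its left, z up, the work surface at z = 0. Lengths are in m, angles in rad, forces in N, time in s.
With the tool pointing down it reaches from about 0.25 to 0.725 m from the base axis. Payload 4 kg.
Tool frame: the origin (TCP) lies on the front face of the gripper's body, between the roots of the fingers; the fingertips stand 73 mm ahead of it and the grasp point (between the pads) lies 54 mm ahead of it; z points along the fingers, y is the line along which they close (so a half turn about z gives the same grasp; the last joint's range is limited). The gripper opens to 85 mm and grips with 20 to 120 N. Pads are 22 mm wide; open, the fingers measure 114 mm over their backs; the gripper's body (76 mm by 85 mm) begins 54 mm behind the grasp point. The pads swing forward as they close: fully open they stand 13 mm farther back than shut.
Start: joints at [-1.207, 0.241, 0.005, 1.335, 0, 1.571], TCP at [0.178, -0.467, 0.304] pointing down, gripper open.
Joint ranges: [-2.72, 2.72], [-1.05, 1.87], [-1.09, 1.28], [-1.99, 2.15], [-1.42, 1.44], [-3.14, 3.14]. Speed limits (rad/s): [2.79, 2.79, 3.14, 3.14, 3.14, 3.14].

### API

Orientations are given as a unit quaternion [x, y, z, w].
In Python, from workcell import bot gives the robot as it stands. The module is installed in compiled form; this text tells all that it offers.
- The arm moves only by the tool step_arm, never from a script. Its argument "rows" is a list of rows, each a list of 2 entries, a list of its own where there are three numbers: the shift along the tool's x, y, z in mm, then the turn about the tool's z in degrees. A call has 1 to 12 rows; each row is the pose to reach, as a shift and turn from the pose commanded when the call began, along the tool's axes at that moment; what a row does not reach only later rows make up. A row lasts 1/8 s, in which the tool goes at most 62.5 mm and 10.7 degrees, less where a joint would pass 70% of its speed; a pose out of reach is approached as far as the arm can. A call with a gripper value outside its range is refused whole. "claw" is the gripper's target within -1 to 1 (shut at 1, half-way at 0, fully open at -1), set as the call begins (left out, the last holds). The fingers move at their own pace and stop on an object; the grip force is fixed at half the most. Time passes only in rows, so rows that repeat a pose let the fingers close. It gives the time, the measured TCP pose, the force, the opening and the grip force at its end, in the units of the state.
- bot.get_obs(): the state, without advancing time (a new reading comes with each control period).
- bot.camera(name): name is "side" or "top"; returns (picture, depth): 420x560x3 uint8, red, green, blue; 420x560 float32, m along the optical axis (not along the pixel's ray), 0 where there is no reading.
- bot.camera_params(name): a dict with "fx", "fy", "cx", "cy" (pixels), "D" ([k1, k2, p1, p2, k3] as OpenCV has them; the pictures are not rectified), "pose" (4x4, takes a point from camera to world coordinates). Camera axes: x right, y up, looking along -z (the intrinsics and any distortion apply to the point x, -y, -z); pixel columns grow to the right and rows downward; lengths in m; the calibration is good to about 2 mm. A picture is of the moment at which its call begins. camera_params takes no time and is no camera call.
- bot.job_done(): hands the job in; it is judged then, once.
Trained networks look in the newest picture that a camera, given by its name, has taken for a name from the list of things; names that differ only in an ending like _2 or _b are one class to them, and where a whole thing is asked for, a point or a joint stands for the part that bears it (a point fixed in the world has none). Each returns a list of dicts, best first, with "score" (0 to 1); they miss things now and then, are a little off and sometimes report something else, mostly with a low value. They report only what shows in the picture. A call takes as long as a camera call. They do not tell look-alikes from the thing itself.
- bot.trace(target, camera): "pixels" (420x560 bool, what is visible of it) and "uv" ([column, row] in pixels, amid what is visible of it).
The state is a dict: "clock": time; "joint_pos": joint angles; "joint_vel": joint speeds; "tau": joint torques, N m; "eef_pos": TCP position; "tool_rot": TCP orientation; "ft_force": force on the tool from outside, world axes, zero at the start; "ft_torque": the same for the moment, N m; "grip_width": finger opening in m; "grasp_force": force on a finger pad.
Only numpy, scipy, OpenCV 4.12 (cv2) and the standard library are available. Lean on these libraries where they do the work, as an engineer would, in place of code of your own. Each camera call takes 0.05 s, during which the arm holds its last target. There are 200 camera calls.

## Working session

There is one attempt and no reset: what is moved stays moved. The work goes in short steps, Python scripts to look and compute and a tool call to move; the robot and the scene stay as the last step left them, time stands still between calls to the robot, and variables do not carry over. Pictures are saved under pics/ and viewed, at most 10 in all, crops included, and the job is handed in when it is done.

Besides the shell and the picture viewer there is one more tool, called after ">>>" as name(argument=value, ...), one argument or row to a line, values as JSON. step_arm: Moves the arm, as the interface text tells. Its arguments: {"type":"object","properties":{"rows":{"type":"array"},"claw":{"type":"number"}},"required":["rows"]}

```bash
mkdir -p pics
cat > h.py <<'E'
import numpy as np, cv2
from workcell import bot
def cloud(name):
    im,d=bot.camera(name); p=bot.camera_params(name)
    K=np.array([[p['fx'],0,p['cx']],[0,p['fy'],p['cy']],[0,0,1.]])
    v,u=np.mgrid[0:420,0:560].astype(float)
    n=cv2.undistortPoints(np.stack([u.ravel(),v.ravel()],1)[:,None],K,np.array(p['D'])).reshape(420,560,2)
    P=np.dstack([n[...,0]*d,-n[...,1]*d,-d]); T=np.array(p['pose'])
    W=P@T[:3,:3].T+T[:3,3]; W[d==0]=np.nan
    return im,W
def save(im,f): cv2.imwrite('pics/'+f,cv2.cvtColor(im,cv2.COLOR_RGB2BGR))
E
python3 - <<'E'
from h import *
i1,W=cloud('top'); i2,W2=cloud('side')
save(i1,'t0.png');save(i2,'s0.png'); np.save('Wt.npy',W);np.save('Ws.npy',W2)
for n in ['reject','cup','tray_in','crate_in']:
    for c,w in (('top',W),('side',W2)):
        for r in bot.trace(n,c):
            m=r['pixels']; print(n,c,round(r['score'],2),np.round(r['uv']),m.sum(),np.round(np.nanmedian(w[m],0),3))
o=bot.get_obs();print(o['eef_pos'],o['tool_rot'],o['clock'],o['grip_width'])
E
```

```text
reject top 0.94 [184. 143.] 458 [0.629 0.152 0.048]
reject top 0.78 [216. 175.] 649 [0.546 0.057 0.046]
reject top 0.56 [142. 119.] 661 [0.688 0.278 0.044]
reject side 0.85 [247. 149.] 279 [0.668 0.277 0.038]
reject side 0.56 [254. 160.] 108 [0.607 0.162 0.035]
cup top 0.74 [180. 139.] 144 [0.642 0.169 0.049]
cup top 0.72 [296. 142.] 194 [ 0.628 -0.157  0.049]
cup top 0.49 [245. 128.] 175 [ 0.673 -0.011  0.05 ]
cup side 0.67 [334. 189.] 153 [ 0.625 -0.161  0.055]
tray_in top 0.97 [344. 290.] 3790 [ 0.22  -0.297  0.005]
tray_in top 0.89 [452. 205.] 3499 [ 0.473 -0.601  0.005]
tray_in top 0.86 [354. 213.] 3232 [ 0.453 -0.323  0.005]
tray_in side 0.87 [446. 319.] 5952 [ 0.476 -0.605  0.004]
tray_in side 0.86 [247. 302.] 4915 [ 0.222 -0.303  0.004]
tray_in side 0.69 [340. 266.] 2901 [ 0.444 -0.353  0.004]
crate_in top 0.79 [119. 219.] 5567 [0.41  0.331 0.008]
crate_in side 0.64 [173. 166.] 3245 [0.404 0.305 0.038]
crate_in side 0.24 [335. 190.] 109 [ 0.627 -0.158  0.058]
[ 0.1779153  -0.46725526  0.30386188] [ 9.83497814e-01  1.80920005e-01 -1.72253453e-05 -4.43950529e-05] 0.5 0.08533754727425527
```

View pics/t0.png

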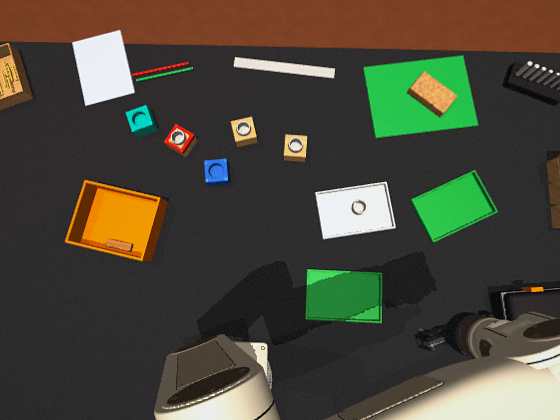

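View pics/s0.png

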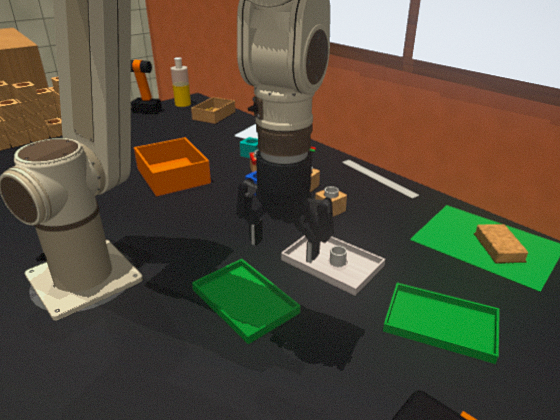

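Top view: the reject with red edges is at (180,139), the good holders are at (244,130) and (296,146), and blue and teal decoys sit nearby. The aluminium tray is at (355,210) with the stored cup at (359,207), and the crate is at (117,220). The side view agrees, though the gripper hides part of the row.

Run:
```python
from h import *
im=cv2.cvtColor(cv2.imread('pics/t0.png'),cv2.COLOR_BGR2RGB).astype(int);W=np.load('Wt.npy')
R,G,B=im[...,0],im[...,1],im[...,2];v,u=np.mgrid[0:420,0:560]
def box(a,b,c,d):return (u>a)&(u<b)&(v>c)&(v<d)
def rect(m,n):
    r=cv2.minAreaRect((W[m][:,:2]*1000).astype(np.float32));print(n,m.sum(),np.round(r[0],1),np.round(r[1],1),round(r[2],1))
Z=W[...,2]
b=box(160,200,120,160)
rect(b&(Z>.042)&(Z<.057),'reject top'); 
rect(b&(R>G+60)&(Z>.044),'red')
rect(b&(Z>.059),'cup rim'); print(np.sort(Z[b])[-10:])
for n,bb in (('gA',box(228,262,112,150)),('gB',box(280,312,130,165))):
    rect(bb&(Z>.042)&(Z<.057),n);rect(bb&(Z>.059),n+'cup')
t=box(305,402,175,245)
rect(t&(Z>.012)&(Z<.026),'tray rim');rect(t&(Z>.002)&(R>150),'tray white');rect(t&(Z>.030),'stored')
c=box(55,175,170,270)
rect(c&(Z>.068),'crate rim');rect(c&(Z>.015)&(Z<.03)&(v>230),'offcut')
rect(box(125,160,100,137)&(Z>.042),'teal');rect(box(200,232,155,190)&(Z>.042),'blue')
```

```text
reject top 359 [637.3 165. ] [64.1 61.1] 60.7
red 270 [637.5 165. ] [63.7 61.2] 61.2
cup rim 61 [636.6 165. ] [36.6 36.1] 4.0
[0.06678166 0.06689182 0.06711372 0.06815155 0.06993338        nan
        nan        nan        nan        nan]
gA 338 [667.5 -12.5] [62.7 59.6] 15.6
gAcup 51 [666.7 -13. ] [36.8 33.1] 2.8
gB 337 [ 623.6 -157. ] [59.9 62.3] 86.9
gBcup 56 [ 624.  -157.2] [36.6 35. ] 80.4
tray rim 472 [ 454.1 -325.7] [130.9 202.4] 10.3
tray white 2919 [ 453.8 -325. ] [130.6 201.2] 10.0
stored 61 [ 461.  -335.1] [36.1 36.9] 47.5
crate rim 808 [403.7 316.8] [213.9 170.8] 78.2
offcut 313 [362.8 323.3] [209.1  80.9] 77.6
teal 349 [693.1 280. ] [64.7 62. ] 22.6
blue 345 [548.7  57.7] [61.7 61.4] 6.7
```

```bash
cat >> h.py <<'E'
from scipy.spatial.transform import Rotation as Ro
def to(x,y,z,yawy=None):
    "shift (mm, tool axes) and turn (deg) to world target mm, tool y along yawy deg (mod 180)"
    o=bot.get_obs();R=Ro.from_quat(o['tool_rot']).as_matrix()
    s=R.T@(np.array([x,y,z])-o['eef_pos']*1000)
    c=np.degrees(np.arctan2(R[1,1],R[0,1])); t=0 if yawy is None else (-(yawy-c)+90)%180-90
    print(np.round(s,1),'turn',round(t,1),'yaw_y',round(c,1),'eef',np.round(o['eef_pos']*1000,1),'q6',np.round(o['joint_pos'][5],2),'t',round(o['clock'],2),'w',np.round(o['grip_width']*1000,1))
E
python3 -c "
from h import *
to(637,165,220,-29)"
```

```text
[ 654.  -427.5   83.9] turn -40.2 yaw_y -69.2 eef [ 177.9 -467.3  303.9] q6 1.57 t 0.5 w 85.3
```

>>> step_arm(
  rows=[
    [[45, -30, 0], -3],
    [[95, -62, 0], -6],
    [[145, -95, 0], -10],
    [[195, -127, 0], -13],
    [[245, -160, 0], -16],
    [[295, -193, 10], -19],
    [[345, -226, 20], -22],
    [[395, -258, 30], -26],
    [[445, -291, 40], -30],
    [[495, -324, 50], -33],
    [[545, -357, 60], -36],
    [[590, -387, 70], -38],
  ],
  claw=-0.2,
)

```text
clock: 2.0
eef_pos: [0.5927, 0.1063, 0.2335]
tool_rot: [0.871, 0.492, 0.0, 0.0]
ft_force: [0.8, -1.0, -0.1]
grip_width: 0.0512
grasp_force: 0.0
```

```bash
python3 -c "
from h import *
to(637,165,220,-29)"
```

```text
[73.1  7.7 13.6] turn -2.0 yaw_y -31.0 eef [592.7 106.3 233.5] q6 2.29 t 2.0 w 51.2
```

>>> step_arm(
  rows=[
    [[35, 4, 7], -2],
    [[65, 7, 13], -2],
    [[73, 8, 14], -2],
    [[73, 8, 14], -2],
    [[73, 8, 14], -2],
  ],
)

```text
clock: 2.62
eef_pos: [0.6359, 0.1616, 0.2204]
tool_rot: [0.863, 0.506, -0.0, 0.0]
ft_force: [0.8, -0.4, -0.8]
grip_width: 0.0513
grasp_force: 0.0
```

Run:
```python
from h import *
to(637,165,220,-29)
i,W=cloud('side');save(cv2.resize(i[60:240,160:400],None,fx=3,fy=3),'s1.png');np.save('Ws1.npy',W)
```

```text
[ 3.5 -0.7  0.4] turn -0.2 yaw_y -29.2 eef [635.9 161.6 220.4] q6 2.33 t 2.62 w 51.3
```

View pics/s1.png

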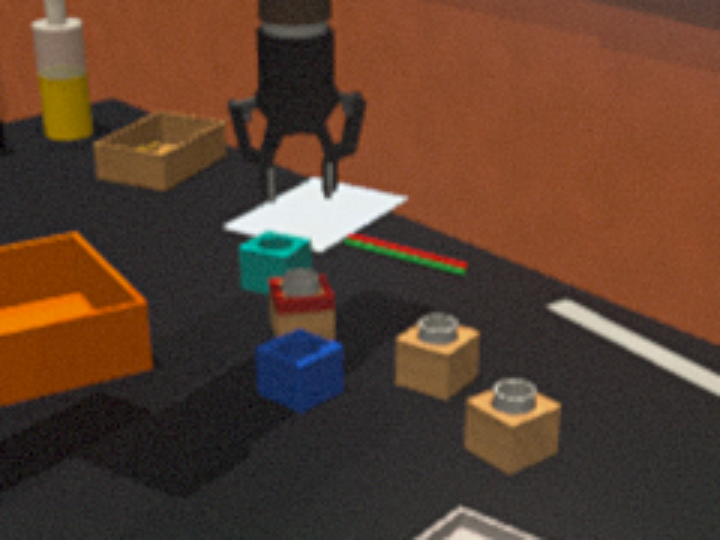

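The open gripper hangs above the reject, which is at crop (302,300). The fingertips show at crop (271,198) and (330,196). Next I'll measure the tip height and refine the cup position with this unobstructed view.

Run:
```python
from h import *
W=np.load('Ws1.npy');Z=W[...,2]
m=(np.hypot(W[...,0]-.636,W[...,1]-.162)<.07)&(Z>.1)&(Z<.2)
P=W[m];print(len(P));i=np.argsort(P[:,2])[:25];print(np.round(P[i]*1000))
m=(np.hypot(W[...,0]-.637,W[...,1]-.165)<.05)
r=m&(Z>.052)&(Z<.08);print('cup side med',np.round(np.median(W[r],0)*1000),r.sum(),np.percentile(Z[r],[50,90,100]))
```

```text
171
[[655. 144. 150.]
 [611. 181. 151.]
 [657. 136. 152.]
 [655. 138. 152.]
 [604. 167. 153.]
 [654. 142. 154.]
 [605. 163. 154.]
 [657. 136. 155.]
 [654. 137. 156.]
 [605. 168. 156.]
 [607. 166. 156.]
 [656. 145. 156.]
 [662. 137. 157.]
 [669. 141. 157.]
 [604. 172. 158.]
 [658. 137. 158.]
 [602. 174. 158.]
 [607. 166. 159.]
 [653. 136. 159.]
 [604. 167. 160.]
 [662. 137. 160.]
 [669. 141. 160.]
 [659. 138. 160.]
 [654. 142. 161.]
 [665. 141. 161.]]
cup side med [634. 161.  58.] 77 [0.05811378 0.06309263 0.06492361]
```

>>> step_arm(
  rows=[
    [[3.5, -0.7, 20], 0],
    [[3.5, -0.7, 50], 0],
    [[3.5, -0.7, 75], 0],
    [[3.5, -0.7, 88], 0],
    [[3.5, -0.7, 94], 0],
    [[3.5, -0.7, 94], 0],
    [[3.5, -0.7, 94], 0],
  ],
)

```text
clock: 3.55
eef_pos: [0.638, 0.1662, 0.1272]
tool_rot: [0.862, 0.506, 0.001, 0.0]
ft_force: [-0.1, -0.4, -0.4]
grip_width: 0.051
grasp_force: 0.0
```

Run:
```python
from h import *
to(637,165,126,-29)
i,W=cloud('side');save(cv2.resize(i[80:200,200:340],None,fx=5,fy=5),'s2.png')
```

```text
[-1.5 -0.3  1.2] turn -0.2 yaw_y -29.2 eef [638.  166.2 127.2] q6 2.33 t 3.55 w 51.0
```

View pics/s2.png

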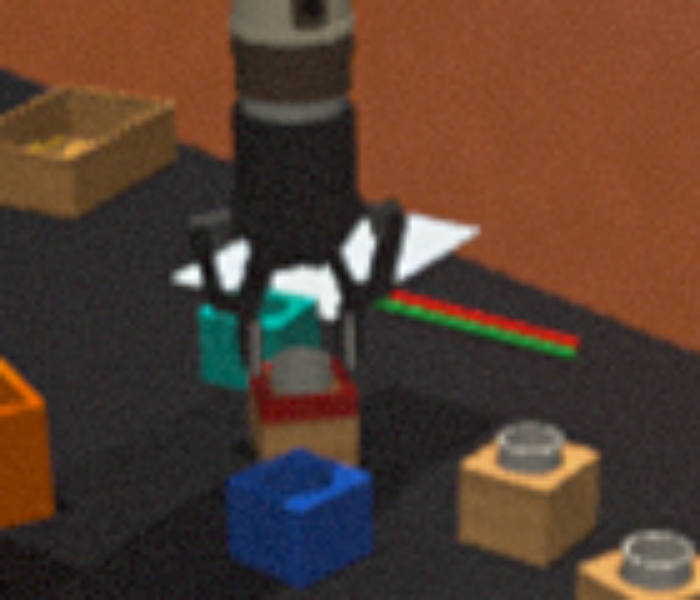

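The fingers straddle the cup at crop (302,370), with the tips just above the block top. I'll close now.

>>> step_arm(
  rows=[
    [[-1, 0, 1], 0],
    [[-1, 0, 1], 0],
    [[-1, 0, 1], 0],
    [[-1, 0, 1], 0],
    [[-1, 0, 1], 0],
    [[-1, 0, 1], 0],
  ],
  claw=1,
)

```text
clock: 4.35
eef_pos: [0.6376, 0.1654, 0.1264]
tool_rot: [0.862, 0.506, 0.001, 0.0]
ft_force: [-0.4, 0.8, 5.2]
grip_width: 0.0345
grasp_force: 60.3
```

>>> step_arm(
  rows=[
    [[0, 0, -4], 0],
    [[0, 0, -10], 0],
    [[0, 0, -20], 0],
    [[0, 0, -32], 0],
    [[0, 0, -50], 0],
    [[0, 0, -80], 0],
    [[0, 0, -110], 0],
    [[0, 0, -120], 0],
    [[0, 0, -120], 0],
  ],
)

```text
clock: 5.48
eef_pos: [0.6371, 0.1652, 0.2457]
tool_rot: [0.862, 0.506, 0.001, 0.0]
ft_force: [0.5, -0.7, -1.4]
grip_width: 0.0344
grasp_force: 59.8
```

Run:
```python
from h import *
to(446,-278,180,10)
i,W=cloud('side');save(cv2.resize(i[80:200,200:340],None,fx=5,fy=5),'s3.png')
Z=W[...,2];o=bot.get_obs();x,y=o['eef_pos'][:2]
m=(np.hypot(W[...,0]-x,W[...,1]-y)<.03)&(Z>.1)&(Z<.2);print(np.sort(Z[m])[:12],o['grasp_force'])
```

```text
[-480.3   49.    65.2] turn -39.2 yaw_y -29.2 eef [637.1 165.2 245.7] q6 2.33 t 5.47 w 34.4
[0.14791707 0.14804166 0.14846049 0.14870626 0.14925834 0.14956033
 0.14977363 0.15004884 0.15029313 0.1508256  0.15083225 0.15140157] 59.81962691992521
```

View pics/s3.png

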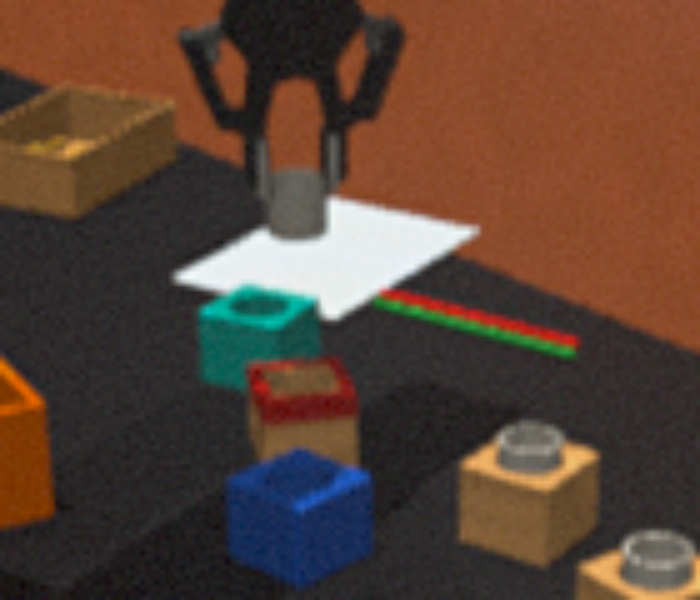

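The cup is held upright at crop (298,200) and the reject's bore is empty. The cup bottom is about 96.5 mm below the TCP.

>>> step_arm(
  rows=[
    [[-30, 3, 0], -3],
    [[-70, 7, 0], -7],
    [[-115, 12, 0], -11],
    [[-160, 16, 0], -15],
    [[-205, 21, 0], -19],
    [[-250, 25, 0], -23],
    [[-295, 30, 10], -27],
    [[-340, 35, 20], -31],
    [[-385, 39, 35], -34],
    [[-425, 43, 50], -37],
    [[-460, 47, 60], -39],
    [[-480, 49, 65], -39],
  ],
)

```text
clock: 7.02
eef_pos: [0.4436, -0.2787, 0.1775]
tool_rot: [0.645, 0.765, -0.0, -0.002]
ft_force: [0.3, 0.5, -0.3]
grip_width: 0.0343
grasp_force: 59.8
```

>>> step_arm(
  rows=[
    [[0, 0, 0], 0],
    [[0, 0, 15], 0],
    [[0, 0, 30], 0],
    [[0, 0, 42], 0],
    [[0, 0, 50], 0],
    [[0, 0, 50], 0],
    [[0, 0, 50], 0],
  ],
)

```text
clock: 7.9
eef_pos: [0.4461, -0.278, 0.1302]
tool_rot: [0.644, 0.765, 0.0, 0.0]
ft_force: [0.9, 0.5, -0.1]
grip_width: 0.0346
grasp_force: 59.8
```

Run:
```python
from h import *
to(446,-278,101,10)
```

```text
[ 0.  -0.1 29.2] turn -0.1 yaw_y 9.9 eef [ 446.1 -278.   130.2] q6 0.84 t 7.9 w 34.6
```

>>> step_arm(
  rows=[
    [[0, 0, 8], 0],
    [[0, 0, 16], 0],
    [[0, 0, 22], 0],
    [[0, 0, 25], 0],
    [[0, 0, 27], 0],
    [[0, 0, 28], 0],
    [[0, 0, 29], 0],
    [[0, 0, 29], 0],
  ],
)

```text
clock: 8.9
eef_pos: [0.4458, -0.2779, 0.101]
tool_rot: [0.644, 0.765, 0.0, 0.0]
ft_force: [-0.3, -0.4, 0.1]
grip_width: 0.0343
grasp_force: 59.8
```

>>> step_arm(
  rows=[
    [[0, 0, 0.5], 0],
    [[0, 0, 1], 0],
    [[0, 0, 1], 0],
  ],
)

```text
clock: 9.28
eef_pos: [0.4458, -0.2779, 0.1003]
tool_rot: [0.644, 0.765, 0.0, 0.0]
ft_force: [-1.2, 0.6, 2.2]
grip_width: 0.0345
grasp_force: 60.2
```

>>> step_arm(
  rows=[
    [[0, 0, 0.5], 0],
    [[0, 0, 0.5], 0],
    [[0, 0, 0.5], 0],
    [[0, 0, 0.5], 0],
    [[0, 0, -5], 0],
    [[0, 0, -20], 0],
    [[0, 0, -50], 0],
    [[0, 0, -90], 0],
    [[0, 0, -110], 0],
    [[0, 0, -110], 0],
  ],
  claw=-0.3,
)

```text
clock: 10.52
eef_pos: [0.447, -0.2786, 0.2129]
tool_rot: [0.644, 0.765, 0.0, 0.003]
ft_force: [0.3, -0.6, -0.3]
grip_width: 0.0551
grasp_force: 0.0
```

Run:
```python
from h import *
to(637,165,210,61)
i,W=cloud('side');save(cv2.resize(i[200:310,260:400],None,fx=5,fy=5),'s4.png')
j,V=cloud('top');Z=V[...,2];v,u=np.mgrid[0:420,0:560]
R,G=j[...,0].astype(int),j[...,1].astype(int)
m=(u>160)&(u<200)&(v>120)&(v<160)&(R>G+60)&(Z>.044)
r=cv2.minAreaRect((V[m][:,:2]*1000).astype(np.float32));print(m.sum(),r)
for (x,y) in ((446,-278),(461,-335)):
    m=(np.hypot(W[...,0]*1000-x,W[...,1]*1000-y)<30)&(W[...,2]>.022)&(W[...,2]<.06);print(m.sum(),W[m].mean(0),W[m][:,2].max())
```

```text
[404.6 263.    2.4] turn -51.2 yaw_y 9.8 eef [ 447.  -278.6  212.9] q6 0.84 t 10.53 w 55.1
282 ((636.4259643554688, 165.21768188476562), (62.90581512451172, 61.68517303466797), 61.081878662109375)
180 [ 0.44419904 -0.28105304  0.03106447] 0.03963247774804102
189 [ 0.45946452 -0.33804506  0.03096131] 0.03876306017259068
```

View pics/s4.png

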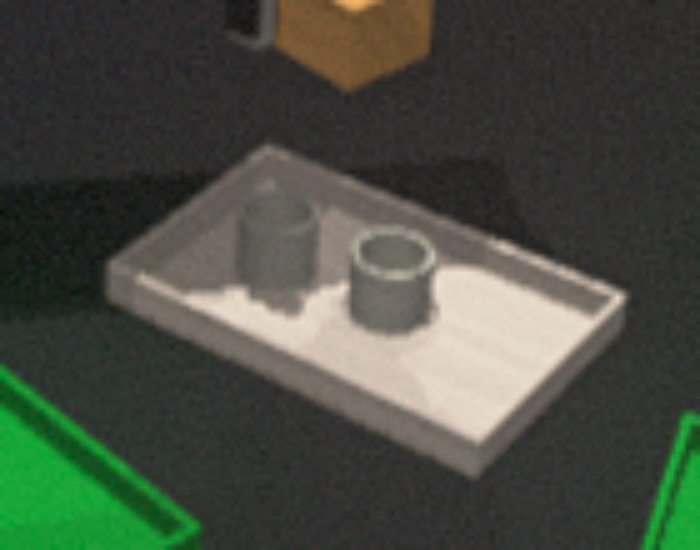

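The new cup stands upright at crop (278,245), beside the stored one at (392,280). Next is the block.

>>> step_arm(
  rows=[
    [[30, 20, 0], -4],
    [[70, 45, 0], -9],
    [[112, 73, 0], -14],
    [[154, 100, 0], -19],
    [[196, 128, 0], -25],
    [[238, 155, 0], -30],
    [[280, 182, 0], -36],
    [[320, 208, 0], -41],
    [[355, 231, 0], -46],
    [[385, 250, 0], -50],
    [[404, 263, 2], -51],
    [[404, 263, 2], -51],
  ],
  claw=-1,
)

```text
clock: 12.12
eef_pos: [0.6352, 0.1666, 0.2054]
tool_rot: [0.251, 0.968, -0.001, -0.002]
ft_force: [0.2, -1.1, 0.3]
grip_width: 0.0854
grasp_force: 0.0
```

>>> step_arm(
  rows=[
    [[0, 0, 0], 0],
    [[0, 0, 20], 0],
    [[0, 0, 40], 0],
    [[0, 0, 50], 0],
    [[0, 0, 50], 0],
    [[0, 0, 50], 0],
  ],
)

```text
clock: 12.88
eef_pos: [0.6363, 0.1649, 0.1589]
tool_rot: [0.252, 0.968, 0.0, 0.001]
ft_force: [0.2, -0.2, 0.8]
grip_width: 0.0857
grasp_force: 0.0
```

```bash
python3 -c "
from h import *
to(637,165,77,61)"
```

```text
[-0.5  0.4 81.9] turn -0.2 yaw_y 60.8 eef [636.3 164.9 158.9] q6 0.76 t 12.88 w 85.7
```

>>> step_arm(
  rows=[
    [[0, 0, 15], 0],
    [[0, 0, 32], 0],
    [[0, 0, 50], 0],
    [[0, 0, 66], 0],
    [[0, 0, 76], 0],
    [[0, 0, 81], 0],
    [[0, 0, 81], 0],
    [[0, 0, 81], 0],
  ],
)

```text
clock: 13.88
eef_pos: [0.6363, 0.1653, 0.0776]
tool_rot: [0.252, 0.968, 0.0, 0.001]
ft_force: [-1.1, 0.4, 1.1]
grip_width: 0.0853
grasp_force: 0.0
```

>>> step_arm(
  rows=[
    [[0, 0, 0], 0],
    [[0, 0, 0], 0],
    [[0, 0, 0], 0],
    [[0, 0, 0], 0],
    [[0, 0, 0], 0],
    [[0, 0, 0], 0],
  ],
  claw=1,
)

```text
clock: 14.62
eef_pos: [0.6364, 0.1653, 0.0778]
tool_rot: [0.252, 0.968, 0.0, 0.001]
ft_force: [-0.4, -0.3, 5.2]
grip_width: 0.0594
grasp_force: 65.3
```

>>> step_arm(
  rows=[
    [[0, 0, -5], 0],
    [[0, 0, -15], 0],
    [[0, 0, -35], 0],
    [[0, 0, -65], 0],
    [[0, 0, -100], 0],
    [[0, 0, -130], 0],
    [[0, 0, -145], 0],
    [[0, 0, -145], 0],
    [[0, 0, -145], 0],
  ],
)

```text
clock: 15.75
eef_pos: [0.6351, 0.165, 0.2202]
tool_rot: [0.252, 0.968, -0.001, -0.001]
ft_force: [-0.3, -0.0, -2.4]
grip_width: 0.0594
grasp_force: 65.1
```

Run:
```python
from h import *
c=np.radians(-11.8); to(403.7+8*np.cos(c),316.8+8*np.sin(c),220,78)
i,W=cloud('side');Z=W[...,2];o=bot.get_obs();x,y=o['eef_pos'][:2]
m=(np.hypot(W[...,0]-x,W[...,1]-y)<.05)&(Z>.1);print(o['eef_pos'][2],np.percentile(Z[m],[0,1,2]))
save(cv2.resize(i[40:240,120:340],None,fx=3,fy=3),'s5.png')
```

```text
[268.4  22.3   0.7] turn -17.2 yaw_y 60.8 eef [635.1 165.  220.2] q6 0.76 t 15.75 w 59.4
0.2199166270751185 [0.13922273 0.14588114 0.15016357]
```

View pics/s5.png

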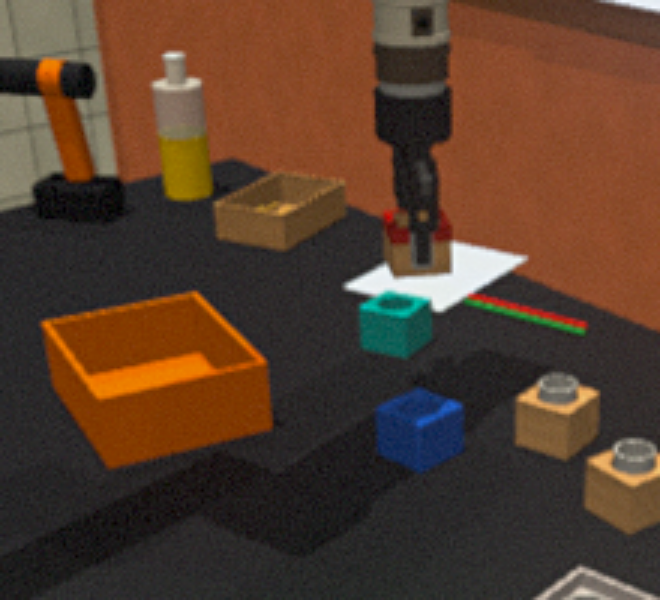

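The block is held level at crop (418,245), and the crate at (155,380) is clear.

>>> step_arm(
  rows=[
    [[25, 2, 0], -2],
    [[60, 5, 0], -4],
    [[100, 8, 0], -7],
    [[140, 12, 0], -10],
    [[180, 15, 0], -13],
    [[215, 18, 0], -15],
    [[245, 20, 0], -17],
    [[268, 22, 0], -17],
    [[268, 22, 0], -17],
    [[268, 22, 0], -17],
  ],
)

```text
clock: 17.05
eef_pos: [0.4126, 0.3146, 0.2212]
tool_rot: [0.106, 0.994, -0.001, -0.0]
ft_force: [0.5, 0.1, -1.4]
grip_width: 0.059
grasp_force: 64.9
```

>>> step_arm(
  rows=[
    [[0, 0, 20], 0],
    [[0, 0, 45], 0],
    [[0, 0, 70], 0],
    [[0, 0, 95], 0],
    [[0, 0, 115], 0],
    [[0, 0, 125], 0],
    [[0, 0, 125], 0],
    [[0, 0, 125], 0],
  ],
)

```text
clock: 18.05
eef_pos: [0.4132, 0.3151, 0.0976]
tool_rot: [0.106, 0.994, 0.0, 0.001]
ft_force: [0.3, 0.0, -0.9]
grip_width: 0.0597
grasp_force: 64.9
```

```bash
python3 -c "
from h import *
to(411.5,315.2,88,78);print(bot.get_obs()['ft_force'])"
```

```text
[ 1.7 -0.3  9.6] turn -0.2 yaw_y 77.8 eef [413.2 315.1  97.6] q6 0.86 t 18.05 w 59.7
[ 0.29581386  0.03099171 -0.8869523 ]
```

>>> step_arm(
  rows=[
    [[0, 0, 4], 0],
    [[0, 0, 8], 0],
    [[0, 0, 10], 0],
    [[0, 0, 10], 0],
  ],
)

```text
clock: 18.55
eef_pos: [0.4123, 0.3148, 0.0867]
tool_rot: [0.106, 0.994, -0.0, -0.0]
ft_force: [0.4, -0.1, -0.8]
grip_width: 0.0594
grasp_force: 64.9
```

>>> step_arm(
  rows=[
    [[0, 0, 0], 0],
    [[0, 0, 0], 0],
    [[0, 0, 0], 0],
    [[0, 0, 0], 0],
    [[0, 0, -10], 0],
    [[0, 0, -40], 0],
    [[0, 0, -80], 0],
    [[0, 0, -120], 0],
    [[0, 0, -150], 0],
    [[0, 0, -160], 0],
    [[0, 0, -160], 0],
  ],
  claw=-1,
)

```text
clock: 19.92
eef_pos: [0.4126, 0.315, 0.2473]
tool_rot: [0.106, 0.994, 0.0, 0.0]
ft_force: [0.2, -0.9, -0.4]
grip_width: 0.0852
grasp_force: 0.0
```

>>> step_arm(
  rows=[
    [[40, 0, 0], 0],
    [[90, 0, 0], 0],
    [[130, 0, 0], 0],
    [[140, 0, 0], 0],
    [[140, 0, 0], 0],
  ],
)

```text
clock: 20.55
eef_pos: [0.2753, 0.3443, 0.2461]
tool_rot: [0.105, 0.994, -0.001, -0.0]
ft_force: [0.3, -0.1, 0.3]
grip_width: 0.0853
grasp_force: 0.0
```

Run:
```python
from h import *
i,W=cloud('top');save(i,'t6.png');print(bot.get_obs()['clock'],bot.get_obs()['ft_force'])
```

```text
20.6 [0.23464049 0.12570658 0.54510249]
```

View pics/t6.png

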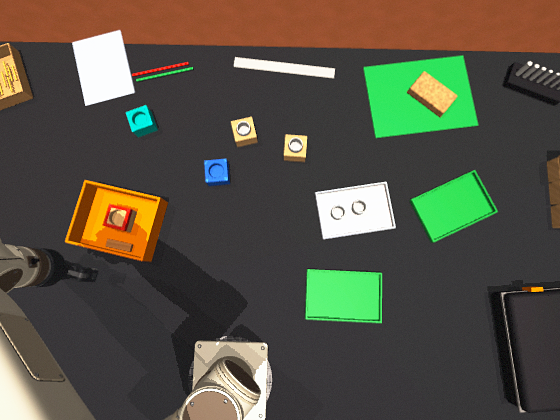

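The reject is in the crate at (119,217). Both cups stand in the tray at (338,212) and (359,207), and the good holders haven't moved.

```bash
python3 -c "
from workcell import bot
print(bot.job_done())"
```

```text
the job is handed in; nothing more can be done
None
```

The reject's cup stands upright in the aluminium tray, the empty reject holder is in the orange crate, and the good holders and the stored cup look undisturbed in the final picture; I handed the job in at about 20.6 s.

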